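# Set the dispenser's volume sleeve and load the tube cassette

### The arm

A 6-joint arm with a two-finger parallel gripper is mounted at the origin on the work surface. World frame = base frame: x ahead of the robot, y to its left, z up, the work surface at z = 0. Lengths are in m, angles in rad, forces in N, time in s.
With the tool pointing down it reaches from about 0.325 to 0.875 m from the base axis. Payload 4.4 kg.
Tool frame: the origin (TCP) lies at the very end of the fingers, on their centre line; the grasp point (between the pads) lies 19 mm behind it (ctrl.grasp_offset is the distance from the TCP to the grasp point, in m); z points along the fingers, y is the direction in which the jaws open and shut (so a half turn about z gives the same grasp; the last joint's range is limited). The gripper opens to 85 mm and grips with 20 to 120 N. Pads are 22 mm wide; open, the fingers measure 114 mm over their backs; the gripper's body (76 mm by 85 mm) begins 54 mm behind the grasp point. The pads swing forward as they close: fully open they stand 13 mm farther back than shut.
Start: joints at [-1.323, 0.207, 1.542, -0, 1.393, -0.15], TCP at [0.223, -0.53, 0.231] pointing down, gripper open.
Joint ranges: [-2.73, 2.73], [-0.86, 2.22], [0.23, 2.46], [-1.11, 4.25], [0.08, 2.63], [-2.82, 2.82]. Speed limits (rad/s): [2.79, 2.79, 3.14, 3.14, 3.14, 3.14].

### API

Orientations are given as a unit quaternion [w, x, y, z].
In Python, from plant import ctrl, capture, calibration gives the robot as it stands. The module is installed in compiled form; this text tells all that it offers.
- The arm moves only by the tool jog_arm, never from a script. Its argument "motion" is one flat list of numbers, 7 for each row, row after row: the turn, a rotation vector about the tool's x, y, z in units of 8 degrees (1.0 is 8 degrees), then the shift along the tool's x, y, z in units of 30 mm (1.0 is 30 mm), then the finger opening in mm, from 0 to 85.4. A call has 1 to 5 rows; each row is the pose to reach, as a shift and turn from the pose commanded when the call began, along the tool's axes at that moment; what a row does not reach only later rows make up. A row lasts 1/10 s, in which the tool goes at most 50 mm and 8.59 degrees, less where a joint would pass 70% of its speed; a pose out of reach is approached as far as the arm can. A call with a gripper value outside its range is refused whole. The fingers move at their own pace and stop on an object; "newtons" is the grip in N (left out, the last holds). Time passes only in rows, so rows that repeat a pose let the fingers close. It gives the time, the measured TCP pose, the force and the opening at its end, in the units of the state.
- ctrl.get_state(): the state, without advancing time (a new reading comes with each control period).
- capture(name): name is "scene" or "top" or "wrist"; returns the picture (420x560x3 uint8, red, green, blue); there is no depth.
- calibration(name): a dict with "vertical_fov" (degrees; the focal length in pixels is half the picture's height over the tangent of half this angle, whatever the lens; pixels are square), "cx", "cy" (the principal point, pixels), "extrinsics" (4x4, takes a point from world to camera coordinates); the wrist camera has in their place "mount" (4x4, takes a point from camera to tool coordinates, whose origin is the TCP and whose axes are the flange's). Camera axes: x right, y down, z forward; pixel columns grow to the right and rows downward; lengths in m; the calibration is good to about 2 mm. The wrist camera is an equidistant fisheye: a pixel r from the principal point sees the ray r / f radians off the axis. A picture is of the moment at which its call begins: read the wrist's pose just before it. calibration takes no time and is no camera call.
- ctrl.close_job(): hands the job in, once; it reports no verdict.
The state is a dict: "time_s": time; "q": joint angles; "joint_vel": joint speeds; "effort": joint torques, N m; "tool_pos": TCP position; "tcp_rot": TCP orientation; "force": force on the tool from outside, world axes, zero at the start; "wrist_torque": the same for the moment, N m; "grip_width": finger opening in m.
Only numpy, scipy, OpenCV 4.12 (cv2) and the standard library are available. Lean on these libraries where they do the work, as an engineer would, in place of code of your own. Each camera call takes 0.05 s, during which the arm holds its last target. There are 200 camera calls.

### The job

Get the filling station ready for the next batch: first turn the dispenser's ribbed volume sleeve until it clicks to rest at 8 on its scale. Only then take the long, narrow tube cassette (the white one with one row of tubes and a tab at its tail) and slide it, tab last, into the dock under the spout until it stops fully home. Keep the cassette upright and leave everything else on the bench where it stands.

Things in the scene. Friction and masses are not known exactly. Their poses are not given: they have to be found in the camera images.
- station: fixed filling station: a white dock and, beside it, a brown bottle (90 mm across, axis at x = 60, y = -95 mm, on a plate 8 mm high reaching 65 mm round it) with the dispenser on top. Origin: on the bench at the centre of the dock's mouth; +x points into the dock, the way the cassette slides; z up
- dock_mouth (a point): centre of the dock's mouth, 26 mm above the bench, axes as the station's. The dock is a tunnel on the bench, 120 mm deep to its end wall, inside 53 mm wide, 52 mm high; walls and roof 6 mm; the roof has a 22 mm slot along the middle. Two guide plates, 50 mm high, flare from the mouth to 18 mm before it, there 66 mm apart and 77 mm over their outsides
- spout_tip (a point): lower end of the dispenser's spout, 72 mm above the bench over the dock's middle, 60 mm past the mouth. The spout is 11 mm thick, rises to z = 146 mm and runs level from there to the dispenser
- sleeve (a joint): turn of the sleeve, rad: 0 at value 0, growing counter-clockwise seen from above; 20 degrees (0.3491) a step, values 0 to 10, a detent at each (0.25 N m), stops at the ends. Eleven black lines on the white disc turn past a fixed black pointer at the station's -y side; values follow clockwise. Lines 0, 5, 10 are long; 0 has no dot, 5 one, 10 two, just beyond the line
- sleeve_grip (a point): point on the sleeve's axis (the bottle's axis), 193 mm above the bench, at the height to grip; it turns with the sleeve. The ribbed grey grip is 50 mm across, z = 169 to 213 mm; below it the white scale disc, 91 mm across, top at z = 169 mm; above it a plunger, 28 mm across, up to z = 233 mm
- drying_tube (a point): top of the clear upright drying tube, 22 mm across, 213 mm above the bench, at the station's x = 126, y = -95 mm, 66 mm from the sleeve's axis: open fingers must keep clear of it when they go down to the sleeve
- cassette: white tube cassette, loose: 132 mm long (x), 50 wide (y), 36 high, 0.25 kg, one row of five glass tube mouths up to z = 47 mm. Origin: centre of its underside; +x is the front, which goes in first. At the tail a tab, x = -66 to -58 mm, 32 mm wide, up to z = 66 mm, too tall for the dock. Fully home the origin is 54 mm past the mouth and the last 12 mm stay outside
- wide_rack: look-alike white tube rack, not the cassette: 100 x 76 mm, 36 mm high, two rows of three tube mouths (47 mm to their tops), no tab. Origin: centre of its underside. Leave alone
- beaker: glass beaker, 68 mm across, 85 mm high, beside the approach to the dock. Origin: centre of its underside. Leave alone
- jar: glass jar with screw cap, 60 mm across, 85 mm high, on the other side of the approach to the dock. Origin: centre of its underside. Leave alone
- wash_bottle: white bottle, 64 mm across, 190 mm high. Origin: centre of its underside. Leave alone
- dishes: stack of four clear culture dishes, 90 mm across, 60 mm high. Origin: centre of its underside. Leave alone
- tip_box: blue box with white lid, 85 x 125 mm, 62 mm high. Origin: centre of its underside. Leave alone
Things that resemble listed ones, but are neither listed nor needed, are in the scene too. Leave any turquoise look-alike of the cassette alone. Leave any blue look-alike of the station alone.

How it is judged:
On the way, in this order (a step that is already met when the one before it is completed fails the run):
1. the sleeve rests at 8, nothing gripping it, before the cassette is loaded (value of joint sleeve between 2.69253 and 2.89253 rad and contact force between the fingers and station below 0.3 N and velocity of joint sleeve between -0.2 and 0.2 rad/s and x of cassette in the frame of station below -0.06 m), for 0.2 s.
2. the cassette is fully home in the dock (x of cassette in the frame of station between 0.0505 and 0.058 m and y of cassette in the frame of station between -0.005 and 0.005 m and z of cassette in the frame of station below 0.005 m and angle between the x axis of cassette and the x axis of station, either way round below 0.06 rad and angle between cassette's own z axis and vertical below 0.06 rad), for 0.2 s.
At the end, for the whole second after the job is handed in: The sleeve rests at 8 (within 0.1 rad, a little over a quarter of a step); the cassette lies flat in the dock, front first and against its end wall (origin 50.5 to 58 mm past the mouth, so within about 3.5 mm of home), at rest; everything else is where it stood (all of step 2 and value of joint sleeve between 2.69253 and 2.89253 rad and linear speed of cassette below 0.02 m/s); the robot touches nothing.
It fails at once if another thing on the bench moved more than 20 mm or knocked over (distance of any of wide_rack, beaker, jar, wash_bottle, dishes, tip_box from where it was at the start of the episode above 0.02 m or angle between any of wide_rack, beaker, jar, wash_bottle, dishes, tip_box's own z axis and vertical above 0.4 rad).
It fails at once if the cassette tipped (more than 30 degrees) (angle between cassette's own z axis and vertical above 0.52 rad).
It also fails if it takes over 72 s, if anything falls off the work surface, if the arm or the gripper's body presses on something with over 40 N, if the wrist force passes 120 N, or if a joint passes its speed limit or range.

## Working session

There is one attempt and no reset: what is moved stays moved. The work goes in short steps, Python scripts to look and compute and a tool call to move; the robot and the scene stay as the last step left them, time stands still between calls to the robot, and variables do not carry over. Pictures are saved under pics/ and viewed, about 8 in all and at most 12, crops included, and the job is handed in when it is done.

Besides the shell and the picture viewer there is one more tool, called as name(argument=value, ...), one argument or row to a line, values as JSON. jog_arm: Moves the arm, as the interface text tells. Its arguments: {"type":"object","properties":{"motion":{"type":"array"},"newtons":{"type":"number"}},"required":["motion"]}

```bash
mkdir -p pics
python3 - <<'E'
from plant import ctrl,capture,calibration
import cv2,numpy as np
s=ctrl.get_state(); print({k:np.round(v,3).tolist() for k,v in s.items()})
for n in("scene","top"):
    im=capture(n)[:,:,::-1]; cv2.imwrite(f"pics/{n}0.png",im)
    c=calibration(n); print(n,c)
print(calibration("wrist"))
E
```

```text
{'time_s': 0.0, 'q': [-1.322, 0.207, 1.543, 0.0, 1.394, -0.151], 'joint_vel': [0.001, -0.002, -0.002, -0.0, 0.002, -0.0], 'effort': [-0.001, -38.304, -29.16, -0.0, 0.011, -0.0], 'tool_pos': [0.223, -0.529, 0.23], 'tcp_rot': [-0.001, 0.98, 0.198, -0.0], 'force': [0.635, -0.278, -0.997], 'wrist_torque': [0.003, 0.024, 0.021], 'grip_width': 0.085}
scene {'vertical_fov': 42.25351597554459, 'cx': 282.8376418989192, 'cy': 206.9971165804363, 'extrinsics': array([[-0.7757927 ,  0.63097943,  0.00326329,  0.36590061],
       [ 0.46067031,  0.56991571, -0.68042557, -0.12985826],
       [-0.43119434, -0.52636588, -0.73280993,  1.80314766],
       [ 0.        ,  0.        ,  0.        ,  1.        ]])}
top {'vertical_fov': 45.23847356449519, 'cx': 276.4606134746748, 'cy': 210.36269279577488, 'extrinsics': array([[-0.02138562, -0.99970433,  0.01157215,  0.01931986],
       [-0.9972956 ,  0.02051717, -0.07057291,  0.49207681],
       [ 0.07031462, -0.0130501 , -0.9974395 ,  1.27888222],
       [ 0.        ,  0.        ,  0.        ,  1.        ]])}
{'vertical_fov': 65.70646984690485, 'cx': 278.148355819108, 'cy': 210.56577972147116, 'mount': array([[ 1.07210239e-03, -9.48428000e-01, -3.16990819e-01,
         8.23630571e-02],
       [ 9.99999244e-01,  8.25785926e-04,  9.11392598e-04,
         1.06200099e-03],
       [-6.02623702e-04, -3.16991556e-01,  9.48428168e-01,
        -1.42297458e-01],
       [ 0.00000000e+00,  0.00000000e+00,  0.00000000e+00,
         1.00000000e+00]])}
```

View pics/top0.png

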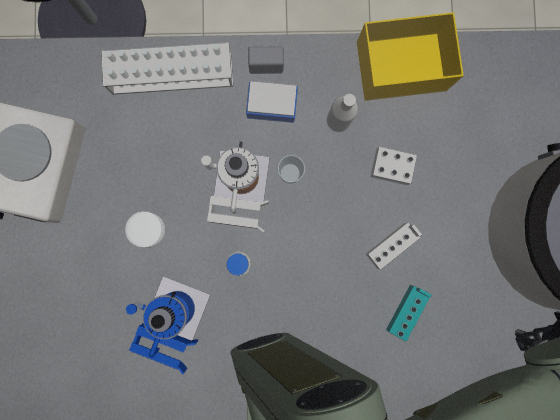

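View pics/scene0.png

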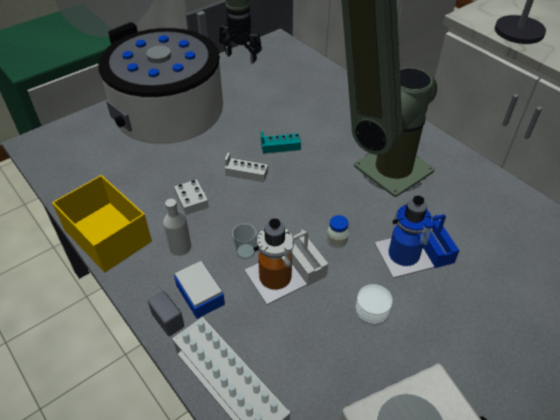

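Run:
```python
import cv2,numpy as np
im=cv2.imread("pics/top0.png")
a=cv2.resize(im[135:240,190:310],None,fx=5,fy=5,interpolation=cv2.INTER_CUBIC)
b=cv2.resize(im[215:275,362:428],None,fx=3,fy=3,interpolation=cv2.INTER_CUBIC)
o=np.zeros((525,800,3),np.uint8);o[:525,:600]=a;o[:180,600:798]=b
cv2.imwrite("pics/crop1.png",o)
```

```text
(no output)
```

View pics/crop1.png

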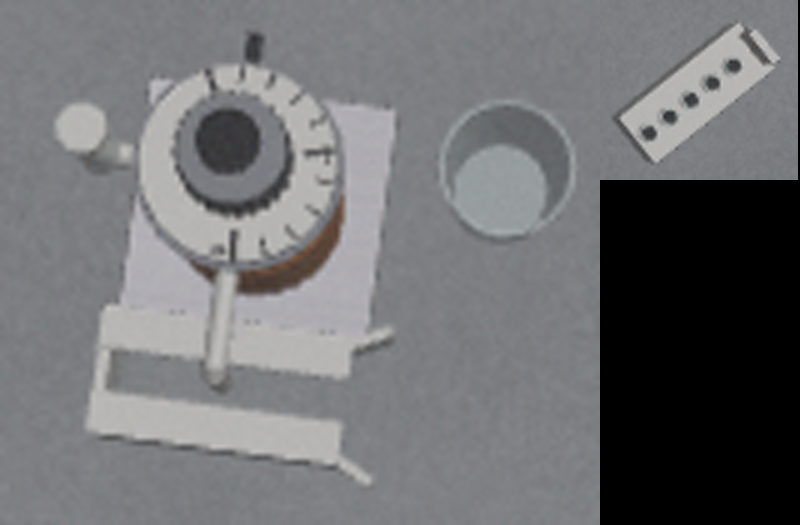

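```bash
cat > h.py <<'E'
import numpy as np
from scipy.optimize import least_squares
from scipy.spatial.transform import Rotation as R
from plant import ctrl,capture,calibration
def proj(name,P,st=None):
    c=calibration(name);P=np.atleast_2d(P);f=210/np.tan(np.radians(c["vertical_fov"]/2))
    if name=="wrist":
        T=R.from_quat(np.roll(st["tcp_rot"],-1)).as_matrix()
        M=c["mount"];p=((P-st["tool_pos"])@T-M[:3,3])@M[:3,:3]
        r=np.hypot(p[:,0],p[:,1]);k=f*np.arctan2(r,p[:,2])/r
        return np.c_[c["cx"]+k*p[:,0],c["cy"]+k*p[:,1]]
    E=c["extrinsics"];p=P@E[:3,:3].T+E[:3,3]
    return np.c_[c["cx"]+f*p[:,0]/p[:,2],c["cy"]+f*p[:,1]/p[:,2]]
def place(v,P):
    P=np.atleast_2d(P)/1000;c,s=np.cos(v[2]),np.sin(v[2])
    return np.c_[v[0]+c*P[:,0]-s*P[:,1],v[1]+s*P[:,0]+c*P[:,1],P[:,2]]
def fit(name,P,uv,v0,st=None):
    r=least_squares(lambda v:(proj(name,place(v,P),st)-uv).ravel(),v0,loss="soft_l1")
    print(np.round(r.x,4),"res px\n",np.round((proj(name,place(r.x,P),st)-uv),1).tolist());return r.x
def go(xy,z,yaw):
    "relative motion in tool units; yaw = world direction of tool x (tool down)"
    s=ctrl.get_state();A=R.from_quat(np.roll(s["tcp_rot"],-1))
    x=np.array([np.cos(yaw),np.sin(yaw),0]);zz=np.array([0,0,-1.]);B=R.from_matrix(np.c_[x,np.cross(zz,x),zz])
    print("t",s["time_s"],"pos",np.round(s["tool_pos"],4),"turn",np.round((A.inv()*B).as_rotvec()/np.radians(8),3),"shift",np.round(A.inv().apply(np.r_[xy,z]-s["tool_pos"])/.03,3))
    print("yaw now",np.degrees(np.arctan2(*A.as_matrix()[:2,0][::-1])))
E
python3 - <<'E'
from h import *
o=np.array([190,135])
uv=np.array([[105,305],[87,432],[355,340],[340,424],[240,165],[80,130],[215,378]])/5+o
P=[[126,-32.5,58],[126,32.5,58],[0,-32.5,58],[0,32.5,58],[60,-95,169],[126,-95,213],[60,0,72]]
v=fit("top",P,uv,[.47,.03,1.6])
o=np.array([362,215])
uv=np.array([[617-600,117],[655-600,162],[740-600,24],[752-600,28],[778-600,62]]+[[48,133],[70,117],[91,100],[112,83],[133,66]])/3+o
P=[[66,-25,36],[66,25,36],[-66,-25,36],[-66,-16,66],[-66,16,66]]+[[52-26*i,0,47] for i in range(0,5)]
for sgn in(1,):
    c=fit("top",P[:5],uv[:5],[.35,-.3,2.2])
ax=place(v,[60,-95,193])[0];print("axis",ax)
print("disc pointer dir deg",np.degrees(v[2])-90, "tube dir",np.degrees(v[2]))
E
```

```text
[0.479  0.0523 1.4262] res px
 [[-0.2, -0.2], [-0.1, 0.2], [-0.0, -1.0], [-0.3, 8.1], [-0.6, -0.6], [0.2, -0.4], [2.0, 1.0]]
[ 0.3945 -0.286   2.2017] res px
 [[-0.3, 0.1], [-0.7, 0.9], [-0.4, -0.6], [1.1, 0.4], [0.5, -0.7]]
axis [0.58168913 0.09802892 0.193     ]
disc pointer dir deg -8.284248622547423 tube dir 81.71575137745258
```

```bash
python3 -c "
from h import *
go([.582,.098],.33,np.radians(12))"
```

```text
t 0.1 pos [ 0.2231 -0.5292  0.2302] turn [-1.500e-02 -1.000e-03  1.356e+00] shift [ 19.144 -14.627  -3.29 ]
yaw now 22.851305193722744
```

jog_arm(
  motion=[0,0,0,1.27,-0.97,-0.8,62,0,0,0,2.54,-1.95,-1.6,62,0,0,0,3.82,-2.92,-2.4,62,0,0,0,5.1,-3.9,-2.9,62,0,0,0,6.38,-4.88,-3.29,62],
  newtons=60,
)

```text
time_s: 0.6
tool_pos: [0.3379, -0.3289, 0.328]
tcp_rot: [0.0, 0.98, 0.198, 0.0]
force: [0.2, -0.7, 0.3]
grip_width: 0.0617
```

jog_arm(
  motion=[0,0,0,1.28,-0.98,0,62,0,0,0,2.56,-1.95,0,62,0,0,0,3.83,-2.92,0,62,0,0,0,5.1,-3.9,0,62,0,0,0,6.38,-4.88,0,62],
)

```text
time_s: 1.1
tool_pos: [0.4572, -0.1191, 0.3268]
tcp_rot: [-0.0, 0.98, 0.198, -0.0]
force: [-0.1, -0.2, 0.4]
grip_width: 0.062
```

jog_arm(
  motion=[0,0,0.3,1.28,-0.98,0,62,0,0,0.6,2.56,-1.95,0,62,0,0,0.9,3.83,-2.92,0,62,0,0,1.36,5.1,-3.9,0,62,0,0,1.36,6.38,-4.87,0,62],
)

```text
time_s: 1.6
tool_pos: [0.5768, 0.0899, 0.3265]
tcp_rot: [0.0, 0.995, 0.104, -0.0]
force: [1.5, -1.4, 0.4]
grip_width: 0.0622
```

Run:
```python
from h import *
import cv2
go([.582,.098],.33,np.radians(12))
s=ctrl.get_state();im=capture("wrist")[:,:,::-1]
import pickle;pickle.dump(s,open("s1.pkl","wb"))
cv2.imwrite("pics/w1raw.png",im);cv2.imwrite("pics/w1.png",cv2.resize(im,(800,600),interpolation=cv2.INTER_CUBIC))
print(np.round(s["q"],2),s["grip_width"],ctrl.grasp_offset)
```

```text
t 1.6 pos [0.5768 0.0899 0.3265] turn [ 0.     0.007 -0.009] shift [ 0.225 -0.228 -0.118]
yaw now 11.92827654362207
[ 0.01  0.17  1.39 -0.    1.58  1.37] 0.062150396364663935 0.0187
```

View pics/w1.png

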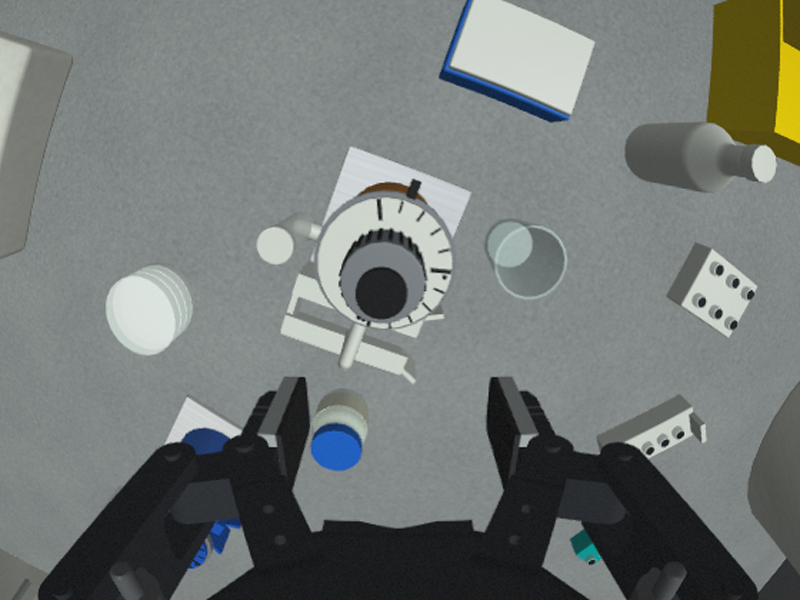

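Run:
```python
from h import *
import pickle;s=pickle.load(open("s1.pkl","rb"))
uv=np.array([[381,293],[275,245]])/1.42857
P=[[60,-95,233],[126,-95,213]]
v=fit("wrist",P,uv,[.479,.0523,1.4262],s)
print("axis",place(v,[60,-95,193]))
v0=np.array([.479,.0523,1.4262])
for vv in(v0,v):
  t=np.linspace(0,2*np.pi,200)
  q=proj("wrist",place(vv,np.c_[60+45.5*np.cos(t),-95+45.5*np.sin(t),0*t+169]),s)*1.42857
  print("disc L R T B",q.min(0),q.max(0))
  q=proj("wrist",place(vv,np.c_[60+14*np.cos(t),-95+14*np.sin(t),0*t+233]),s)*1.42857
  print("plunger",q.min(0),q.max(0))
  for a in(0,20,40): # line at CCW angle a from pointer
    th=np.radians(-90+a);print(a,proj("wrist",place(vv,[60+40*np.cos(th),-95+40*np.sin(th),169]),s)*1.42857)
```

```text
[0.4805 0.053  1.4268] res px
 [[0.3, 0.1], [-0.3, -0.1]]
axis [[0.58310036 0.09877158 0.193     ]]
disc L R T B [317.53871361 198.12558025] [453.40973687 329.85360537]
plunger [356.1442218  270.57886711] [408.55360048 320.48400442]
0 [[406.33034931 210.31010323]]
20 [[385.16776414 206.53991277]]
40 [[364.05375697 210.25573887]]
disc L R T B [316.74613949 195.7065956 ] [452.78773253 327.75007563]
plunger [355.18864786 267.66902998] [407.69477459 317.76581214]
0 [[405.58068672 207.88922745]]
20 [[384.39419351 204.13086272]]
40 [[363.26558598 207.87111105]]
```

jog_arm(
  motion=[0,0,0,0,0,0,62,0,0,0,0,0,0,62],
)

```text
time_s: 1.85
tool_pos: [0.576, 0.0878, 0.3263]
tcp_rot: [0.0, 0.995, 0.105, -0.001]
force: [0.1, -0.2, -0.6]
grip_width: 0.0623
```

```bash
python3 -c "
from h import *
go([.583,.0985],.175,np.radians(12))"
```

```text
t 1.85 pos [0.576  0.0878 0.3263] turn [0.002 0.014 0.001] shift [ 0.313 -0.303  5.041]
yaw now 12.004646817811341
```

jog_arm(
  motion=[0,0,0,0.31,-0.3,1.2,62,0,0,0,0.31,-0.3,2.4,62,0,0,0,0.31,-0.3,3.6,62,0,0,0,0.31,-0.3,4.5,62,0,0,0,0.31,-0.3,4.9,62],
)

```text
time_s: 2.35
tool_pos: [0.581, 0.0968, 0.1768]
tcp_rot: [-0.0, 0.995, 0.103, -0.003]
force: [-1.2, -0.8, -0.7]
grip_width: 0.0622
```

jog_arm(
  motion=[0,0,0,0,0,0.1,62,0,0,0,0,0,0.1,62],
)

```text
time_s: 2.55
tool_pos: [0.5842, 0.0978, 0.1781]
tcp_rot: [0.0, 0.995, 0.104, 0.001]
force: [-0.6, 0.6, 0.2]
grip_width: 0.0622
```

Run:
```python
from h import *
import cv2
go([.583,.0985],.175,np.radians(12))
print(ctrl.get_state()["force"])
im=capture("wrist")[:,:,::-1]
cv2.imwrite("pics/w2.png",cv2.resize(im[100:380,100:460],None,fx=2,fy=2,interpolation=cv2.INTER_CUBIC))
```

```text
t 2.55 pos [0.5842 0.0978 0.1781] turn [ 0.003 -0.01  -0.012] shift [-0.036 -0.03   0.104]
yaw now 11.900782636720566
[-0.55550895  0.61821397  0.23125755]
```

View pics/w2.png

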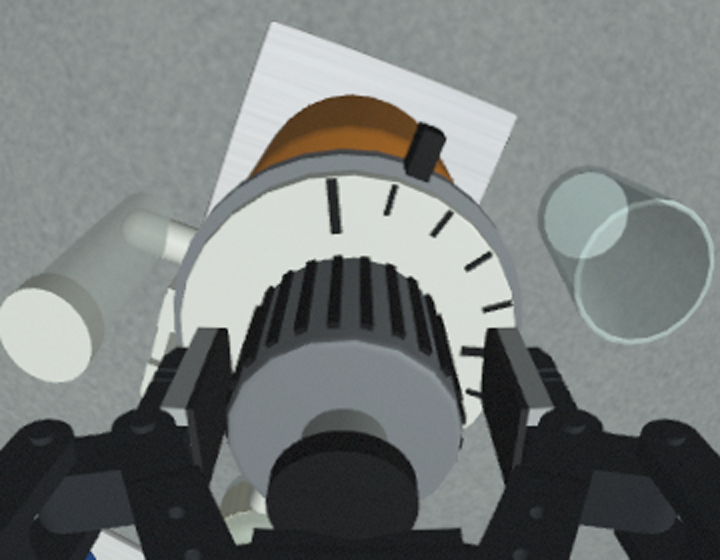

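Run:
```python
from h import *
s=ctrl.get_state();t=np.linspace(0,2*np.pi,400)
def e(xy):
  o=[]
  for r,z in((.025,.213),(.0455,.169),(.014,.233)):
    q=proj("wrist",np.c_[xy[0]+r*np.cos(t),xy[1]+r*np.sin(t),0*t+z],s)
    o+=[q[:,0].min(),q[:,0].max(),q[:,1].min()]
  return (np.array(o)-100)*2
obs=np.array([230,462,340,182,518,175,267,418,432])
print(e([.583,.0985]))
r=least_squares(lambda p:e(p)-obs,[.583,.0985],diff_step=1e-3,loss="soft_l1",f_scale=5);print(r.x,e(r.x)-obs)
go(r.x,.175,np.radians(12))
```

```text
[227.57096005 467.61958009 336.53513808 181.36137147 517.70136038
 173.59284133 269.42565939 423.30160457 447.82284956]
[0.58288758 0.09891083] [-4.41228636  3.5956927  -3.35351438 -2.13238429 -1.8267418  -1.30662355
  0.12177219  2.96649075 15.92510196]
t 2.6 pos [0.5849 0.0981 0.179 ] turn [ 0.005 -0.022 -0.01 ] shift [-0.059 -0.041  0.133]
yaw now 11.919663720781266
```

jog_arm(
  motion=[0,0,0,-0.05,-0.05,0.1,62,0,0,0,-0.05,-0.05,0.1,40,0,0,0,-0.05,-0.05,0.1,40,0,0,0,-0.05,-0.05,0.1,40,0,0,0,-0.05,-0.05,0.1,40],
  newtons=60,
)

```text
time_s: 3.1
tool_pos: [0.5824, 0.1002, 0.1756]
tcp_rot: [-0.0, 0.995, 0.104, 0.001]
force: [-3.0, 1.7, 6.2]
grip_width: 0.0487
```

```bash
python3 -c "
from h import *
go([.583,.099],.175,np.radians(12));s=ctrl.get_state();print(s['force'],s['wrist_torque'],s['grip_width'])"
```

```text
t 3.1 pos [0.5824 0.1002 0.1756] turn [-0.002 -0.012 -0.003] shift [0.01  0.044 0.021]
yaw now 11.976947388290153
[-3.03025365  1.74592939  6.24059335] [ 0.21934193  0.37119406 -0.07571605] 0.048719613465621495
```

jog_arm(
  motion=[0,0,-1,0,0,0,40,0,0,-2,0,0,0,40,0,0,-3,0,0,0,40,0,0,-4,0,0,0,40,0,0,-5,0,0,0,40],
)

```text
time_s: 3.6
tool_pos: [0.5822, 0.1014, 0.1756]
tcp_rot: [-0.001, 0.898, 0.44, 0.001]
force: [5.7, 1.2, 6.1]
grip_width: 0.0488
```

jog_arm(
  motion=[0,0,-1,0,0,0,40,0,0,-2,0,0,0,40,0,0,-3,0,0,0,40,0,0,-4,0,0,0,40,0,0,-5,0,0,0,40],
)

```text
time_s: 4.1
tool_pos: [0.581, 0.1018, 0.1755]
tcp_rot: [-0.002, 0.694, 0.72, 0.001]
force: [1.4, 1.4, 7.0]
grip_width: 0.0489
```

jog_arm(
  motion=[0,0,-1,0,0,0,40,0,0,-2,0,0,0,40,0,0,-3,0,0,0,40,0,0,-4,0,0,0,40,0,0,-5,0,0,0,40],
)

```text
time_s: 4.6
tool_pos: [0.5799, 0.1013, 0.1755]
tcp_rot: [-0.002, 0.405, 0.914, 0.0]
force: [-2.2, 0.6, 10.0]
grip_width: 0.0489
```

jog_arm(
  motion=[0,0,-1,0,0,0,40,0,0,-2,0,0,0,40,0,0,-2.5,0,0,0,40,0,0,-2.5,0,0,0,40],
)

```text
time_s: 5.0
tool_pos: [0.5796, 0.1008, 0.1756]
tcp_rot: [-0.003, 0.241, 0.97, 0.0]
force: [-10.5, 1.8, 11.2]
grip_width: 0.0487
```

Run:
```python
from h import *
import cv2
go([.583,.099],.175,np.radians(152));s=ctrl.get_state();print(s['force'],s['wrist_torque'],s['grip_width'])
im=capture("top")[:,:,::-1]
a=cv2.resize(im[135:240,190:310],None,fx=5,fy=5,interpolation=cv2.INTER_CUBIC)
b=capture("wrist")[:,:,::-1]
cv2.imwrite("pics/w3.png",cv2.resize(b[80:380,80:480],None,fx=2,fy=2,interpolation=cv2.INTER_CUBIC))
```

```text
t 5.0 pos [0.5796 0.1008 0.1756] turn [-0.009 -0.037  0.008] shift [-0.129 -0.001  0.018]
yaw now 152.0658544305317
[-10.46038309   1.78094741  11.17466272] [ 0.36976113  1.58599912 -0.05558333] 0.04874797734573031
```

View pics/w3.png

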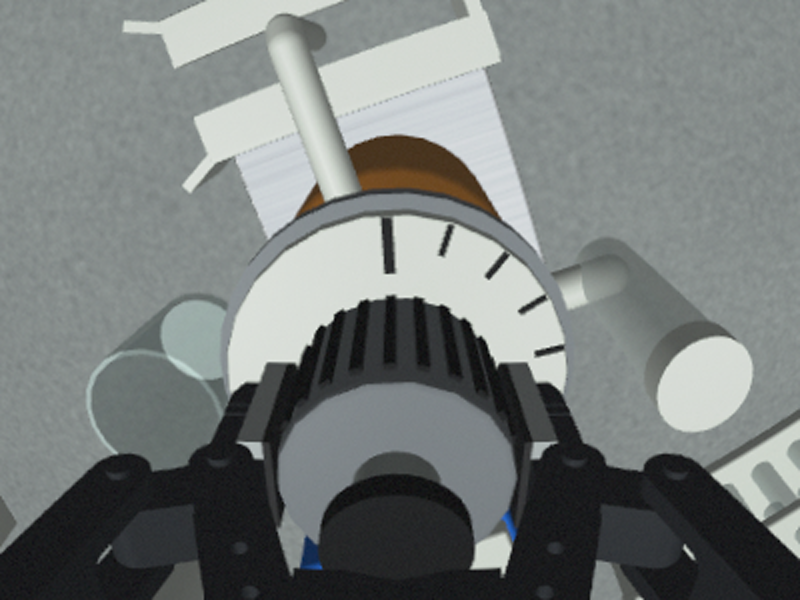

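jog_arm(
  motion=[0,0,0,0,0,0,63,0,0,0,0,0,0,63,0,0,0,0,0,0,63,0,0,0,0,0,-0.8,63,0,0,0,0,0,-2.2,63],
)

```text
time_s: 5.6
tool_pos: [0.5793, 0.0995, 0.2362]
tcp_rot: [-0.004, 0.242, 0.97, -0.001]
force: [-0.0, 0.6, 0.2]
grip_width: 0.063
```

jog_arm(
  motion=[0,0,0,0,0,-1.5,63,0,0,0,0,0,-3,63,0,0,0,0,0,-3,63],
)

```text
time_s: 5.9
tool_pos: [0.5861, 0.0998, 0.3392]
tcp_rot: [0.008, 0.242, 0.97, 0.002]
force: [0.3, -0.1, 0.9]
grip_width: 0.0629
```

Run:
```python
from h import *
import cv2
go([.583,.099],.175,np.radians(152));s=ctrl.get_state();print(s['force'],s['grip_width'],np.round(s['q'],2))
b=capture("wrist")[:,:,::-1]
im=cv2.resize(b[40:340,80:480],None,fx=2,fy=2,interpolation=cv2.INTER_CUBIC)
for k in range(11): # expected line tips at value 8
    th=np.radians(-90+20*(8-k));p=place(np.array([.4805,.053,1.4268]),[60+48*np.cos(th),-95+48*np.sin(th),169])
    u=(proj("wrist",p,s)[0]-[80,40])*2
    cv2.circle(im,tuple(int(x) for x in u),2,(0,0,255),-1);cv2.putText(im,str(k),tuple(int(x) for x in u),0,.4,(0,0,255))
cv2.imwrite("pics/w4.png",im)
```

```text
t 5.9 pos [0.5861 0.0998 0.3392] turn [ 0.057  0.103 -0.005] shift [ 0.157 -0.114  5.469]
yaw now 151.96009899144047
[ 0.32478471 -0.06710568  0.87446445] 0.06287141472515044 [ 0.02  0.18  1.36 -0.    1.59 -1.06]
```

View pics/w4.png

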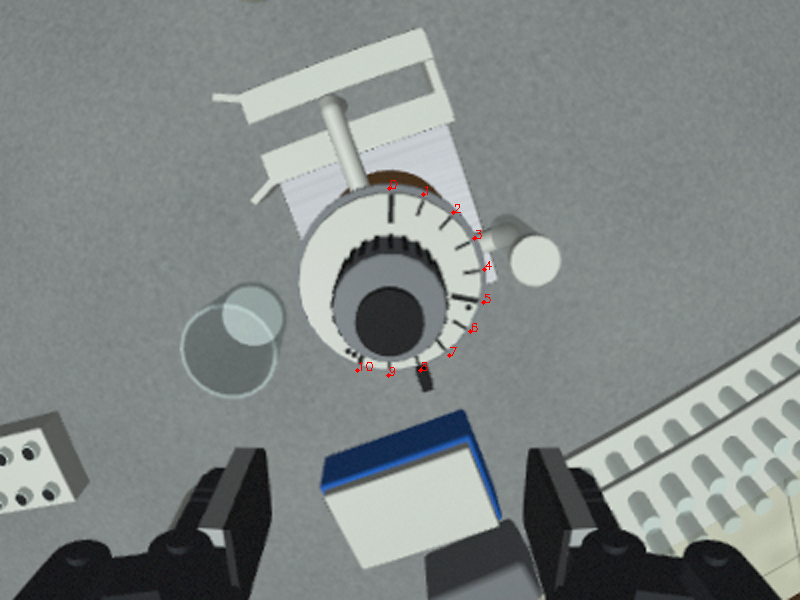

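```bash
cat >> h.py <<'E'
ST=np.array([.4805,.053,1.4268])
E
python3 - <<'E'
from h import *
s=ctrl.get_state()
P=[[126,-32.5,58],[126,32.5,58],[0,-32.5,58],[0,32.5,58],[0,-11,58],[0,11,58],[60,-95,233],[126,-95,213]]
print(((proj("wrist",place(ST,P),s)-[80,40])*2).round())
E
```

```text
[[457. 125.]
 [422.  30.]
 [272. 192.]
 [237. 100.]
 [260. 162.]
 [248. 130.]
 [391. 333.]
 [539. 268.]]
```

```bash
python3 -c "
from h import *
go([.409,-.306],.20,np.radians(126.1))"
```

```text
t 5.95 pos [0.5845 0.0997 0.3352] turn [0.049 0.055 3.233] shift [ -1.153 -14.709   4.445]
yaw now 151.96016884000133
```

jog_arm(
  motion=[0,0,0,-0.12,-1.5,0,80,0,0,0,-0.24,-3,0,80,0,0,0,-0.36,-4.5,0.4,80,0,0,0,-0.48,-6,0.8,80,0,0,0,-0.6,-7.5,1.2,80],
)

```text
time_s: 6.45
tool_pos: [0.4905, -0.1085, 0.2919]
tcp_rot: [-0.001, 0.242, 0.97, 0.0]
force: [0.3, -0.4, -0.1]
grip_width: 0.0799
```

jog_arm(
  motion=[0,0,0.7,-0.12,-1.45,0.6,80,0,0,1.4,-0.24,-2.9,1.2,80,0,0,2.1,-0.36,-4.35,1.8,80,0,0,2.8,-0.48,-5.8,2.5,80,0,0,3.23,-0.55,-7.2,3.2,80],
)

```text
time_s: 6.95
tool_pos: [0.4035, -0.3067, 0.1958]
tcp_rot: [-0.001, 0.455, 0.891, 0.0]
force: [1.1, -0.4, 0.4]
grip_width: 0.0803
```

jog_arm(
  motion=[0,0,0,0,0,0,80,0,0,0,0,0,0,80,0,0,0,0,0,0,80],
)

```text
time_s: 7.25
tool_pos: [0.4055, -0.3049, 0.1978]
tcp_rot: [-0.0, 0.453, 0.892, 0.0]
force: [0.3, -0.3, 1.1]
grip_width: 0.0802
```

Run:
```python
from h import *
import cv2,pickle
go([.409,-.306],.20,np.radians(126.1));s=ctrl.get_state();pickle.dump(s,open("s5.pkl","wb"))
b=capture("wrist")[:,:,::-1]
cv2.imwrite("pics/w5.png",cv2.resize(b,(800,600),interpolation=cv2.INTER_CUBIC))
c=[.3945,-.286,2.2017]
P=[[66,-25,36],[66,25,36],[-66,-25,36],[-66,25,36],[-58,-16,66],[-58,16,66]]
print((proj("wrist",place(c,P),s)*1.42857).round())
```

```text
t 7.25 pos [ 0.4055 -0.3049  0.1978] turn [ 0.003 -0.005  0.011] shift [-0.1    0.073 -0.072]
yaw now 126.18552010446261
[[439. 140.]
 [361. 140.]
 [435. 331.]
 [364. 331.]
 [425. 338.]
 [375. 338.]]
```

View pics/w5.png

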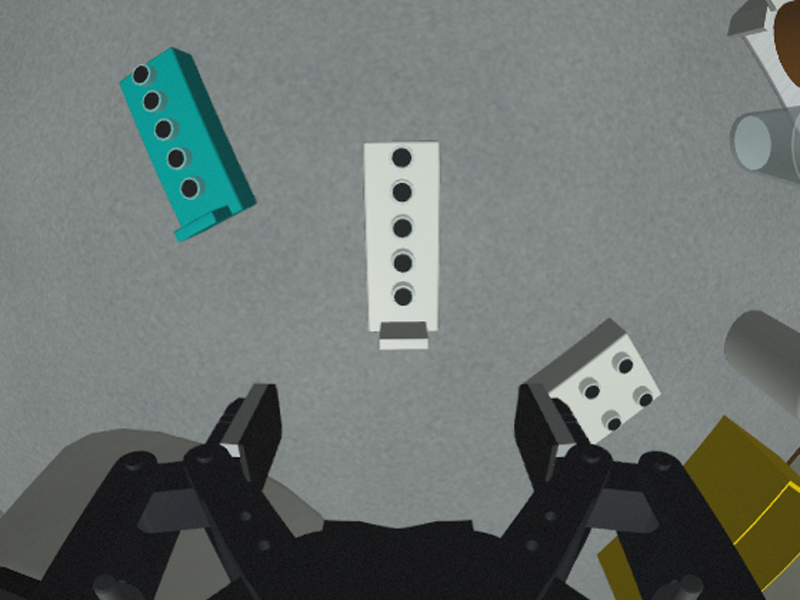

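Run:
```python
from h import *
import pickle
s=pickle.load(open("s5.pkl","rb"))
P=[[66,-25,36],[66,25,36],[-66,-25,36],[-66,25,36],[-58,-16,66],[-58,16,66],[-66,-16,66],[-66,16,66]]
uv=np.array([[439,141],[363.5,142],[437,331],[370,331],[427,339],[380,339],[428,349],[380,349]])/1.42857
c=fit("wrist",P,uv,[.3945,-.286,2.2017],s)
g=place(c,[-25,0,0])[0];print(g,np.degrees(c[2]))
go(g[:2],.008,c[2])
```

```text
[ 0.3963 -0.2854  2.2156] res px
 [[0.8, -0.4], [-0.7, -0.6], [1.1, 0.4], [-1.4, 1.0], [1.2, -0.7], [-0.8, -0.2], [0.4, 0.3], [-0.6, 0.7]]
[ 0.41130844 -0.30539987  0.        ] 126.94690225471865
t 7.3 pos [ 0.4059 -0.3048  0.1983] turn [ 0.003  0.003 -0.089] shift [-0.121  0.132  6.345]
yaw now 126.23215183029079
```

jog_arm(
  motion=[0,0,-0.09,-0.12,0.13,1.5,80,0,0,-0.09,-0.12,0.13,3,80,0,0,-0.09,-0.12,0.13,4.4,80,0,0,-0.09,-0.12,0.13,5.6,80,0,0,-0.09,-0.12,0.13,6.1,80],
  newtons=40,
)

```text
time_s: 7.8
tool_pos: [0.4095, -0.303, 0.0121]
tcp_rot: [-0.002, 0.446, 0.895, 0.001]
force: [-0.0, -0.0, -0.1]
grip_width: 0.0798
```

jog_arm(
  motion=[0,0,0,0,0,0.15,80,0,0,0,0,0,0.2,40,0,0,0,0,0,0.2,40,0,0,0,0,0,0.2,40,0,0,0,0,0,0.2,40],
)

```text
time_s: 8.3
tool_pos: [0.4118, -0.3073, 0.0109]
tcp_rot: [0.002, 0.447, 0.894, -0.001]
force: [1.4, 0.9, 3.6]
grip_width: 0.0491
```

jog_arm(
  motion=[0,0,0,0,0,0,40,0,0,0,0,0,0,40],
)

```text
time_s: 8.5
tool_pos: [0.4118, -0.3073, 0.0108]
tcp_rot: [0.002, 0.447, 0.894, -0.0]
force: [0.7, 1.3, 6.8]
grip_width: 0.0495
```

Run:
```python
from h import *
s=ctrl.get_state();print(s["grip_width"],s["force"])
p=place(ST,[-110,0,0])[0];print(p)
go(p[:2],.055,ST[2])
```

```text
0.04947341791528077 [0.72595944 1.25097992 6.77671051]
[ 0.46471509 -0.05586155  0.        ]
t 8.5 pos [ 0.4118 -0.3073  0.0108] turn [0.016 0.022 5.638] shift [ 5.645  6.44  -1.486]
yaw now 126.85375697198398
```

jog_arm(
  motion=[0,0,0,0,0,-0.3,40,0,0,0,0,0,-0.8,40],
)

```text
time_s: 8.7
tool_pos: [0.409, -0.3051, 0.0324]
tcp_rot: [-0.002, 0.447, 0.894, 0.001]
force: [-0.4, -0.5, -1.8]
grip_width: 0.0495
```

jog_arm(
  motion=[0,0,0.6,0.6,0.7,0,40,0,0,1.6,1.5,1.7,0,40,0,0,2.6,2.5,2.9,0,40,0,0,3.6,3.5,4.1,0,40,0,0,4.6,4.5,5.2,0,40],
)

```text
time_s: 9.2
tool_pos: [0.453, -0.1097, 0.0333]
tcp_rot: [-0.0, 0.7, 0.714, -0.0]
force: [1.4, -1.0, -1.8]
grip_width: 0.0493
```

jog_arm(
  motion=[0,0,0.6,0.1,0.2,0,40,0,0,1,0.1,0.3,0,40,0,0,1,0.1,0.3,0,40,0,0,1,0.1,0.3,0,40],
)

```text
time_s: 9.6
tool_pos: [0.4618, -0.108, 0.0331]
tcp_rot: [-0.0, 0.746, 0.666, -0.0]
force: [0.1, 0.6, -3.1]
grip_width: 0.0491
```

Run:
```python
from h import *
import cv2,pickle
p=place(ST,[-130,0,0])[0]
go(p[:2],.012,ST[2]);s=ctrl.get_state();pickle.dump(s,open("s6.pkl","wb"));print(s["grip_width"],s["force"])
b=capture("wrist")[:,:,::-1]
cv2.imwrite("pics/w6.png",cv2.resize(b,(800,600),interpolation=cv2.INTER_CUBIC))
P=[[0,-32.5,58],[0,32.5,58],[0,-11,58],[0,11,58],[126,-32.5,58],[126,32.5,58],[-18,-33,50],[-18,33,50]]
print((proj("wrist",place(ST,P),s)*1.42857).round())
```

```text
t 9.6 pos [ 0.4618 -0.108   0.0331] turn [-0.006 -0.     0.224] shift [ 1.072 -0.118  0.703]
yaw now 83.53918598362766
0.04906033225568665 [ 0.05616762  0.5819035  -3.1395742 ]
[[ 516. -119.]
 [ 275. -124.]
 [ 436. -128.]
 [ 354. -130.]
 [ 495. -332.]
 [ 318. -336.]
 [ 512.  -56.]
 [ 274.  -61.]]
```

View pics/w6.png

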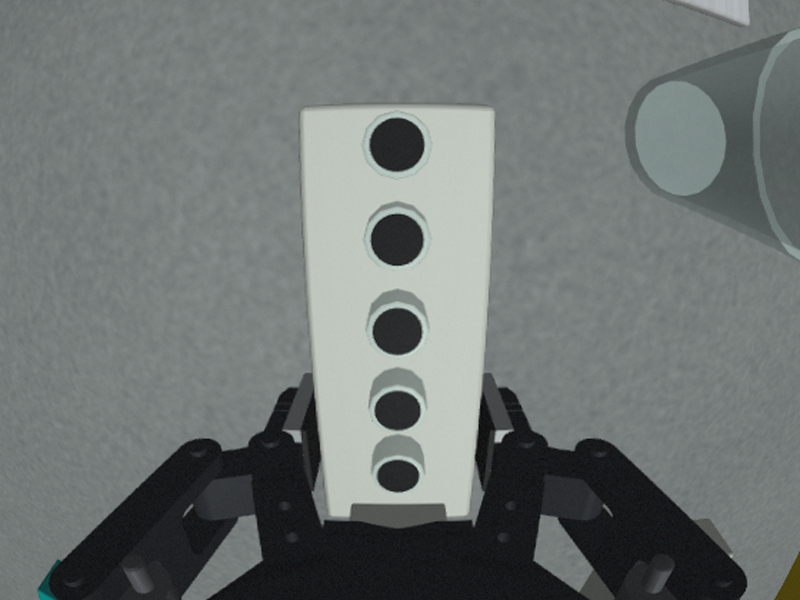

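jog_arm(
  motion=[0,0,0.22,0.5,-0.12,0.3,40,0,0,0.22,1,-0.12,0.68,40,0,0,0.22,1,-0.12,0.68,40,0,0,0.22,1,-0.12,0.68,40],
)

```text
time_s: 10.05
tool_pos: [0.4617, -0.0782, 0.0127]
tcp_rot: [-0.0, 0.756, 0.654, -0.0]
force: [0.2, -0.3, -2.2]
grip_width: 0.0492
```

Run:
```python
from h import *
p=place(ST,[-54,0,0])[0]
go(p[:2],.012,ST[2]);s=ctrl.get_state();print(s["grip_width"],s["force"])
```

```text
t 10.05 pos [ 0.4617 -0.0782  0.0127] turn [-0.005  0.002 -0.   ] shift [ 2.617 -0.008  0.021]
yaw now 81.74829680256431
0.049220542835053616 [ 0.20198832 -0.27588832 -2.22352039]
```

jog_arm(
  motion=[0,0,0,0.3,0,0,40,0,0,0,0.6,0,0,40,0,0,0,0.9,0,0,40,0,0,0,1.2,0,0,40,0,0,0,1.5,0,0,40],
)

```text
time_s: 10.55
tool_pos: [0.4672, -0.0337, 0.0124]
tcp_rot: [-0.0, 0.755, 0.655, -0.002]
force: [-1.8, -1.9, -1.9]
grip_width: 0.0495
```

jog_arm(
  motion=[0,0,0,0.2,0,0,40,0,0,0,0.4,0,0,40,0,0,0,0.4,0,0,40],
)

```text
time_s: 10.85
tool_pos: [0.469, -0.0199, 0.0121]
tcp_rot: [-0.001, 0.756, 0.655, -0.001]
force: [-3.5, 2.9, -3.2]
grip_width: 0.0491
```

Run:
```python
from h import *
p=place(ST,[-54,0,0])[0]
go(p[:2],.012,ST[2]);s=ctrl.get_state();print(s["grip_width"],s["force"])
import cv2
im=capture("top")[:,:,::-1]
cv2.imwrite("pics/t7.png",cv2.resize(im[145:255,200:350],None,fx=5,fy=5,interpolation=cv2.INTER_CUBIC))
```

```text
t 10.85 pos [ 0.469  -0.0199  0.0121] turn [-0.021 -0.007  0.006] shift [0.659 0.03  0.005]
yaw now 81.79542260114108
0.04905007053657942 [-3.45542005  2.8854434  -3.2069068 ]
```

View pics/t7.png

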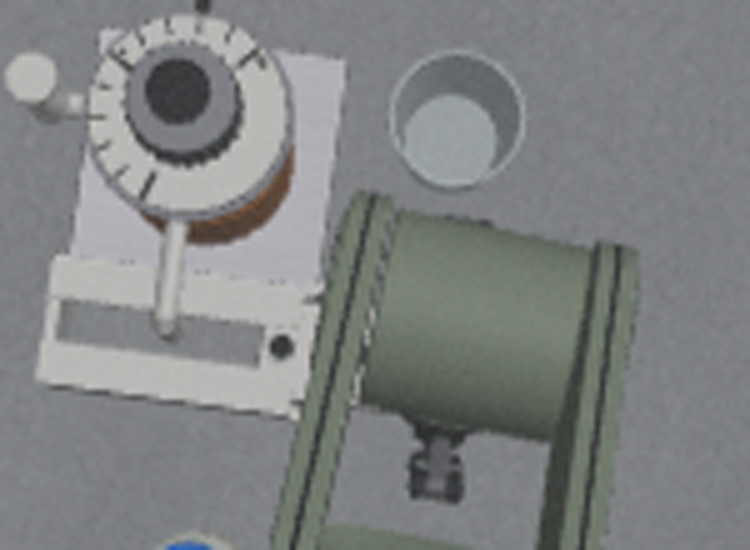

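jog_arm(
  motion=[0,0,0,0.25,0.03,0,40,0,0,0,0.5,0.03,0,40,0,0,0,0.5,0.03,0.05,62,0,0,0,0.5,0.03,0.05,62,0,0,0,0.5,0.03,0.05,62],
)

```text
time_s: 11.4
tool_pos: [0.4753, -0.0072, 0.0121]
tcp_rot: [0.001, 0.757, 0.654, 0.001]
force: [0.4, -0.6, -0.1]
grip_width: 0.0622
```

jog_arm(
  motion=[0,0,0,0,0,-0.5,62,0,0,0,0,0,-1.5,62,0,0,0,0,0,-2.8,62,0,0,0,-1,0,-3.8,40,0,0,0,-2.4,0,-3.8,0],
)

```text
time_s: 11.9
tool_pos: [0.4681, -0.0793, 0.1312]
tcp_rot: [0.006, 0.755, 0.655, 0.004]
force: [1.5, -1.1, -0.7]
grip_width: 0.0339
```

jog_arm(
  motion=[0,0,-1,-0.5,0,0,0,0,0,-2,-1,0,0,0,0,0,-3,-1,0,0,0,0,0,-4,-1,0,0,0,0,0,-5,-1,0,0,0],
)

```text
time_s: 12.4
tool_pos: [0.4595, -0.1086, 0.126]
tcp_rot: [0.001, 0.485, 0.874, 0.0]
force: [0.7, -0.7, 0.2]
grip_width: -0.0002
```

jog_arm(
  motion=[0,0,-1,0,0,0,0,0,0,-2,0,0,0,0,0,0,-3,0,0,0,0,0,0,-4,0,0,0,0,0,0,-5,0,0,0,0],
)

```text
time_s: 12.9
tool_pos: [0.4596, -0.1083, 0.126]
tcp_rot: [0.001, 0.156, 0.988, -0.0]
force: [1.0, 0.0, -0.0]
grip_width: -0.0002
```

jog_arm(
  motion=[0,0,-1,0,0,0,0,0,0,-1.25,0,0,0,0,0,0,-1.25,0,0,0,0,0,0,-1.25,0,0,0,0],
)

```text
time_s: 13.3
tool_pos: [0.4592, -0.108, 0.1257]
tcp_rot: [0.001, 0.073, 0.997, -0.0]
force: [0.1, 0.1, -0.2]
grip_width: 0.0002
```

Run:
```python
from h import *
import cv2
for x in(-150,-27):
    p=place(ST,[x,0,0])[0];print(x);go(p[:2],.043,ST[2]+np.pi/2)
s=ctrl.get_state();print(s["grip_width"],s["force"],s["q"])
b=capture("wrist")[:,:,::-1]
im=capture("top")[:,:,::-1]
o=np.zeros((560,800,3),np.uint8)
o[:420,:560]=b;o[420:,:]=0;o[300:520,500:800]=cv2.resize(im[145:255,200:350],None,fx=2,fy=2,interpolation=cv2.INTER_CUBIC)
cv2.imwrite("pics/w8.png",o)
```

```text
-150
t 13.3 pos [ 0.4592 -0.108   0.1257] turn [-0.002  0.011 -0.014] shift [0.073 0.415 2.755]
yaw now 171.635104548681
-27
t 13.3 pos [ 0.4592 -0.108   0.1257] turn [-0.002  0.011 -0.014] shift [0.081 4.515 2.754]
yaw now 171.635104548681
0.00017716191727431933 [ 0.11084569  0.14427092 -0.17088597] [-4.14914055e-01  1.06148406e-01  1.89384952e+00  1.37768577e-04
  1.14008953e+00 -1.83977263e+00]
```

View pics/w8.png

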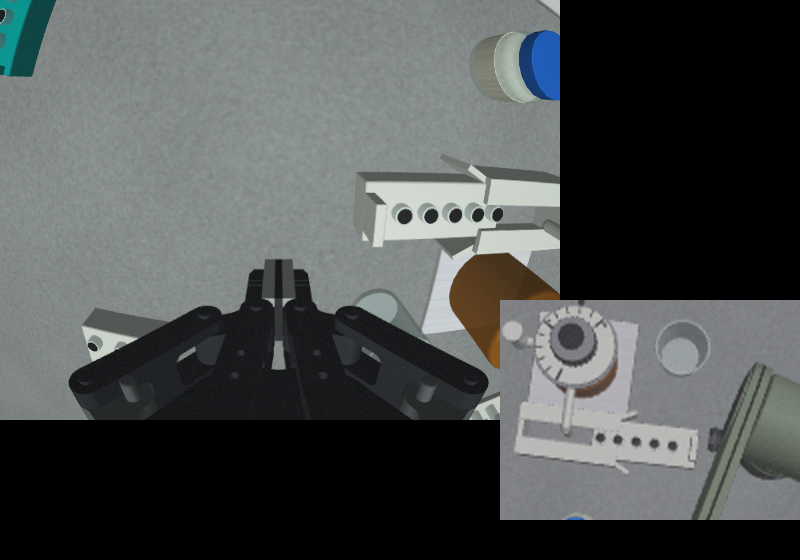

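jog_arm(
  motion=[0,0,0,0.08,0,1.3,0,0,0,0,0.08,0,2.4,0,0,0,0,0.08,0.3,2.75,0,0,0,0,0.08,0.9,2.75,0,0,0,0,0.08,1.5,2.75,0],
)

```text
time_s: 13.9
tool_pos: [0.463, -0.062, 0.0427]
tcp_rot: [-0.0, 0.073, 0.997, 0.0]
force: [-0.1, -0.2, 0.3]
grip_width: 0.0
```

jog_arm(
  motion=[0,0,0,0,0.5,0,0,0,0,0,0,1,0,0,0,0,0,0,1.5,0,0,0,0,0,0,2,0,0,0,0,0,0,2.4,0,0],
)

```text
time_s: 14.4
tool_pos: [0.4734, 0.0093, 0.0434]
tcp_rot: [0.0, 0.072, 0.997, -0.0]
force: [-1.9, -3.2, 1.3]
grip_width: 0.0003
```

jog_arm(
  motion=[0,0,0,0,0.1,0,0,0,0,0,0,0.2,0,0,0,0,0,0,0.3,0,0],
)

```text
time_s: 14.7
tool_pos: [0.4747, 0.0171, 0.043]
tcp_rot: [0.0, 0.072, 0.997, -0.0]
force: [-1.4, -2.4, 1.4]
grip_width: 0.0001
```

Run:
```python
from h import *
p=place(ST,[-27,0,0])[0];go(p[:2],.043,ST[2]+np.pi/2)
s=ctrl.get_state();print(s["force"])
```

```text
t 14.7 pos [0.4747 0.0171 0.043 ] turn [-0.004  0.004 -0.006] shift [-0.018  0.313  0.001]
yaw now 171.6982532093378
[-1.4097131  -2.39158679  1.42412319]
```

jog_arm(
  motion=[0,0,0,0,0.1,0,0,0,0,0,0,0.2,0,0,0,0,0,0,0.25,0,0],
)

```text
time_s: 15.0
tool_pos: [0.4758, 0.0248, 0.0428]
tcp_rot: [0.0, 0.072, 0.997, 0.0]
force: [-0.5, -2.8, 1.3]
grip_width: 0.0
```

jog_arm(
  motion=[0,0,0,0,0.05,0,0,0,0,0,0,0.1,0,0,0,0,0,0,0.1,0,0],
)

```text
time_s: 15.3
tool_pos: [0.4762, 0.028, 0.0427]
tcp_rot: [0.0, 0.072, 0.997, 0.0]
force: [0.4, -0.2, 0.5]
grip_width: 0.0003
```

jog_arm(
  motion=[0,0,0,0,0.05,0,0,0,0,0,0,0.1,0,0,0,0,0,0,0.1,0,0],
)

```text
time_s: 15.6
tool_pos: [0.4761, 0.0294, 0.0428]
tcp_rot: [-0.0, 0.072, 0.997, -0.002]
force: [-2.4, -7.1, 2.9]
grip_width: -0.0001
```

jog_arm(
  motion=[0,0,0,0,0.05,0,0,0,0,0,0,0.1,0,0,0,0,0,0,0.1,0,0],
)

```text
time_s: 15.9
tool_pos: [0.4757, 0.0296, 0.0428]
tcp_rot: [-0.001, 0.071, 0.997, -0.004]
force: [-5.5, -17.8, 6.1]
grip_width: -0.0002
```

jog_arm(
  motion=[0,0,0,0,-0.5,0,0,0,0,0,0,-1.5,0,0,0,0,0,0,-2.5,-1,0,0,0,0,0,-3.5,-2.4,0,0,0,0,0,-4.5,-3.8,0],
)

```text
time_s: 16.4
tool_pos: [0.4566, -0.098, 0.1543]
tcp_rot: [-0.001, 0.072, 0.997, 0.001]
force: [2.1, -0.2, -1.1]
grip_width: 0.0001
```

jog_arm(
  motion=[0,0,0,0,-1,-0.8,0,0,0,0,0,-1,-0.8,0,0,0,0,0,-1,-0.8,0],
)

```text
time_s: 16.7
tool_pos: [0.4534, -0.1275, 0.1781]
tcp_rot: [0.0, 0.073, 0.997, 0.001]
force: [-0.1, 1.7, 0.2]
grip_width: 0.0001
```

Run:
```python
from h import *
import cv2
s=ctrl.get_state();print(s["force"])
im=cv2.resize(capture("top")[:,:,::-1][140:240,195:305],None,fx=6,fy=6,interpolation=cv2.INTER_CUBIC)
# predicted tab top corners + tubes? at home
for x,y,z in((-12,-16,66),(-12,16,66),(-4,-16,66),(-4,16,66),(-12,-25,36),(-12,25,36)):
    u=(proj("top",place([.4795,.0527,1.4265],[x,y,z]))[0]-[195,140]+.5)*6
    cv2.circle(im,tuple(int(k) for k in u),2,(0,0,255),-1)
cv2.imwrite("pics/t9.png",im)
```

```text
[-0.09546002  1.71628933  0.18118958]
```

View pics/t9.png

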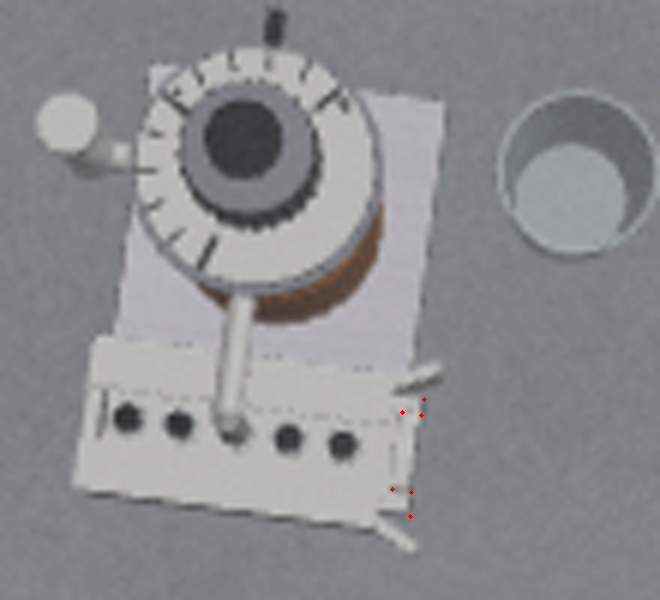

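```bash
python3 -c "
from plant import ctrl
print(ctrl.get_state()['time_s'],ctrl.close_job())"
```

```text
the job is handed in; nothing more can be done
16.75 None
```

I turned the sleeve from 1 to 8 with a single 140° grip-and-turn, then released it. After that I carried the white cassette to the dock and started its front into the mouth. I let go and pushed it home from behind with closed fingers until it stopped against the end wall, at about 18 N. The job was handed in at 16.75 s.

- **Sleeve:** after release, the close-up wrist picture showed all eleven lines where they belong for value 8. The last top picture still shows line 8 at the pointer.
- **Cassette:** the last top picture shows its tail and tab within about 1–2 mm of the computed home position. The middle tube sits under the spout.
- **Everything else:** the beaker had not moved in the last picture. I did not check the other items again individually at the end. The arm ended clear of everything.
- **Unexplained reading:** just before the stop, the push force fell briefly to about 0 N. It then rose steadily against the end wall.

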